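Close a seal jar to snug

TASK

Put the lid on the reagent jar and screw it down clockwise, by feel, until it is snug on its seal: stop once the turning torque has clearly risen, and do not overtighten it or lean hard on it. Then let go of the lid, leaving the other things on the bench where they are.

Things in the scene. Friction and masses are not known exactly. Their poses are not given: they have to be found in the camera images.
- jar: Amber jar in a round white weighted holder (112 mm diameter), fixed to the bench; origin at the centre of the holder's underside on the bench, z up. Jar body 74 mm diameter up to z = 60 mm, shoulder to 70, neck 43 mm diameter to the rim at 92.
- jar_rim (a point): Centre of the rim, 92 mm up. A soft grey seal ring (31 mm inner, 42 mm outer diameter) stands proud of the rim by 4 to 8 mm: seals wear differently and the height is not measured. It gives about 1 mm per 25 N.
- jar_gap (a point): One of three gaps between the thread ramps, 27 mm from the axis, 88.5 mm up, on the jar's x axis; the others at 120 and 240 degrees. Gaps 28 degrees wide, each marked by a 6 mm white dot on the shoulder. Ramps: 92 degrees long, 3 mm thick, 57 mm outer diameter, underside falling clockwise (from above) 4.5 mm per rad from 88.5 mm, with a stop under the low end.
- lid: Loose black screw lid, 70 to 120 g, standing upright on the bench: skirt 67 mm outer, 61 mm inner diameter, 22 mm high, inner ceiling 18 mm above the skirt's edge. Origin at the centre of the skirt's lower edge, z up, x along the bar. It drops on until the ceiling rests on the seal (origin 78 to 82 mm above the jar's); a lug on a ramp holds it higher till it is turned clockwise to the next gap.
- lid_bar (a point): Middle of the lid's finger bar: 50 mm long (lid x), 16 wide, 26 high, 22 to 48 mm above the lid's origin; its rubber hub yields 0.25 rad per N m. From the drop-in it turns nearly free (under 0.1 N m) for 0.3 to 1.3 rad clockwise, then torque climbs about 0.12 N m per 0.1 rad. Snug is about 0.45 N m (0.35 to 0.5); 0.6, or a 35 N jolt on the thread, is too much. It stays put when let go.
- lid_lug (a point): One of the lid's three inward lugs (round, 5 mm thick, centred 3.5 mm above the skirt's edge, tips 24 mm from the axis), 27 mm from the axis on the lid's x axis; the others at 120 and 240 degrees. Lugs over gaps let the lid drop on.
- wash_bottle: White wash bottle with red cap, 66 mm diameter, 184 mm high, bystander; origin at the centre of its underside.
- beaker: Glass beaker, 68 mm diameter, 85 mm high, bystander; origin at the centre of its underside.
- tip_box: White box of pipette tips with yellow rack, 85 x 120 x 57 mm, bystander; origin at the centre of its underside.
Things that resemble listed ones, but are neither listed nor needed, are in the scene too. There is more than one size of the lid; the one meant has the size given above.

How it is judged:
By the outcome, as a careful person would: the job done as asked, in the order asked, and still so for the second after the job is handed in, with the robot touching nothing.
It also fails if it takes over 58 s, if anything falls off the work surface, if the arm or the gripper's body presses on something with over 40 N, if the wrist force passes 120 N, or if a joint passes its speed limit or range.

ROBOT

A 6-joint arm with a two-finger parallel gripper is mounted at the origin on the work surface. World frame = base frame: x ahead of the robot, y to its left, z up, the work surface at z = 0. Lengths are in m, angles in rad, forces in N, time in s.
With the tool pointing down it reaches from about 0.425 to 0.95 m from the base axis. Payload 3.5 kg.
Tool frame: the origin (TCP) lies midway between the tips of the shut fingers; the grasp point (between the pads) lies 19 mm behind it; z points along the fingers, y is the line along which they close (so a half turn about z gives the same grasp; the last joint's range is limited). The gripper opens to 85 mm and grips with 20 to 120 N. Pads are 22 mm wide; open, the fingers measure 114 mm over their backs; the gripper's body (76 mm by 85 mm) begins 54 mm behind the grasp point. The pads swing forward as they close: fully open they stand 13 mm farther back than shut.
Start: joints at [1.127, 0.286, 1.577, -0, 1.279, -0.15], TCP at [0.195, 0.646, 0.231] pointing down, gripper open.
Joint ranges: [-2.77, 2.77], [-0.9, 2.22], [0.21, 2.48], [-1.53, 4.67], [0.24, 2.81], [-2.84, 2.84]. Speed limits (rad/s): [2.79, 2.79, 3.14, 3.14, 3.14, 3.14].

INTERFACE

Orientations are given as a unit quaternion [x, y, z, w].
In Python, from plant import * gives the robot as it stands.
- The arm moves only by the tool move_arm, never from a script. Its argument "moves" is a list of rows, each a list of 3 entries, a list of its own where there are three numbers: the opening, from 0 (shut) to 1 (fully open), then the shift along the tool's x, y, z in m, then the turn, a rotation vector about the tool's x, y, z in rad. A call has exactly 10 rows; each row shifts and turns the commanded pose from where the row before left it, along the tool's axes as they then stand; what a row does not reach is not made up. A row lasts 1/12 s, in which the tool goes at most 41.7 mm and 7.16 degrees, less where a joint would pass 70% of its speed; a pose out of reach is approached as far as the arm can. A call is refused whole if a number of a shift passes 0.0417 or a number of a turn 0.125, either way. A call with a gripper value outside its range is refused whole. The fingers move at their own pace and stop on an object; "grip_force" is the grip in N (left out, the last holds). Time passes only in rows, so rows that do not move let the fingers close, or fill a call up. It gives the time, the measured TCP pose, the force, the opening and the grip force at its end, in the units of the state.
- get_state(): the state, without advancing time (a new reading comes with each control period).
- read_camera(name): name is "scene" or "top" or "wrist"; returns the picture (400x640x3 uint8, red, green, blue); there is no depth.
- camera_params(name): a dict with "fx", "fy", "cx", "cy" (pixels), "k1" (the pictures are not rectified: a ray, as slopes to the right and down, at radius r is drawn at 1 + k1 r^2 times it, then the intrinsics apply), "rvec" (rotation vector, rad) and "tvec" (3), from world to camera coordinates, as OpenCV has them; the wrist camera has in their place "tool_from_camera" (4x4, takes a point from camera to tool coordinates, whose origin is the TCP and whose axes are the flange's). Camera axes: x right, y down, z forward; pixel columns grow to the right and rows downward; lengths in m; the calibration is good to about 2 mm. A picture is of the moment at which its call begins: read the wrist's pose just before it. camera_params takes no time and is no camera call.
- sign_off(): hands the job in; it is judged then, once.
The state is a dict: "time": time; "qpos": joint angles; "dq": joint speeds; "joint_efforts": joint torques, N m; "eef_pos": TCP position; "tcp_rot": TCP orientation; "contact_force": force on the tool from outside, world axes, zero at the start; "wrist_torque": the same for the moment, N m; "opening": opening from 0.0 (shut) to 1.0 (fully open); "finger_force": force on a finger pad.
Only numpy, scipy, OpenCV 4.12 (cv2) and the standard library are available. Lean on these libraries where they do the work, as an engineer would, in place of code of your own. Each camera call takes 0.05 s, during which the arm holds its last target. There are 200 camera calls.

## Working session

There is one attempt and no reset: what is moved stays moved. The work goes in short steps, Python scripts to look and compute and a tool call to move; the robot and the scene stay as the last step left them, time stands still between calls to the robot, and variables do not carry over. Pictures are saved under pics/ and viewed, at most 10 in all, crops included, and the job is handed in when it is done.

Besides the shell and the picture viewer there is one more tool, called after ">>>" in YAML: its name, and indented under it one key for each argument. move_arm: Moves the arm, as the interface text tells. Its arguments: {"type":"object","properties":{"moves":{"type":"array"},"grip_force":{"type":"number"}},"required":["moves"]}

```bash
mkdir -p pics; cat > h.py <<'E'
from plant import *
import numpy as np, cv2
from scipy.spatial.transform import Rotation as R
def save(n,f): 
    im=read_camera(n); cv2.imwrite(f,im[:,:,::-1]); return im
def ray(n,u,v,st=None):
    p=camera_params(n); xd=(u-p['cx'])/p['fx']; yd=(v-p['cy'])/p['fy']; rd=np.hypot(xd,yd); r=rd
    for _ in range(30): r=rd/(1+p['k1']*r*r)
    s=r/rd if rd else 1
    d=np.array([xd*s,yd*s,1])
    if n=='wrist':
        st=st or get_state(); T=np.array(p['tool_from_camera']); Q=R.from_quat(st['tcp_rot'])
        return np.array(st['eef_pos'])+Q.apply(T[:3,3]),Q.apply(T[:3,:3]@d)
    Rm=R.from_rotvec(p['rvec']).as_matrix(); return -Rm.T@np.array(p['tvec']),Rm.T@d
def at(n,u,v,z,st=None):
    o,d=ray(n,u,v,st); return o+d*(z-o[2])/d[2]
def proj(n,X,st=None):
    p=camera_params(n); X=np.asarray(X,float)
    if n=='wrist':
        st=st or get_state(); T=np.array(p['tool_from_camera']); Q=R.from_quat(st['tcp_rot'])
        c=T[:3,:3].T@(Q.inv().apply(X-np.array(st['eef_pos']))-T[:3,3])
    else: c=R.from_rotvec(p['rvec']).as_matrix()@X+np.array(p['tvec'])
    x,y=c[0]/c[2],c[1]/c[2]; k=1+p['k1']*(x*x+y*y)
    return np.array([p['fx']*x*k+p['cx'],p['fy']*y*k+p['cy']])
E
python3 - <<'E'
from h import *
print(get_state())
for n in('top','scene','wrist'):print(n,camera_params(n))
save('top','pics/top.png');save('scene','pics/scene.png')
E
```

```text
{'time': 0.0, 'qpos': array([ 1.12700045e+00,  2.87161127e-01,  1.57817788e+00, -4.92529893e-05,
        1.27860933e+00, -1.49990692e-01]), 'dq': array([ 0.00134075,  0.00115197,  0.00129208,  0.00128989, -0.00040203,
       -0.00031029]), 'joint_efforts': array([ 4.43349909e-04, -4.05977297e+01, -2.92627126e+01, -1.75851101e-04,
        5.88121387e-03, -4.62032290e-06]), 'eef_pos': array([0.19516747, 0.64547838, 0.22994974]), 'tcp_rot': array([ 1.46367649e-01,  9.89229561e-01, -1.13320323e-03, -3.22034187e-04]), 'contact_force': array([-1.14121514,  0.07608423,  0.77008158]), 'wrist_torque': array([-0.01865334, -0.0123013 , -0.01476422]), 'finger_force': 0.0, 'opening': 0.9988306827581722}
top {'fx': 431.93689796444744, 'fy': 431.93689796444744, 'cx': 327.81855945776323, 'cy': 193.8249147607524, 'k1': -0.020285903207856816, 'rvec': array([ 2.18208849, -2.19006491,  0.09641976]), 'tvec': array([-0.03497017,  0.5166879 ,  0.9946579 ])}
scene {'fx': 490.8415819084799, 'fy': 490.8415819084799, 'cx': 316.2863005597733, 'cy': 202.53762212741623, 'k1': -0.10144512701542921, 'rvec': array([ 2.44241338,  0.86769082, -0.25510981]), 'tvec': array([-0.38004411, -0.25011781,  1.6054219 ])}
wrist {'fx': 360.2283632795521, 'fy': 360.2283632795521, 'cx': 325.251021688998, 'cy': 200.2593805380887, 'k1': -0.015308727663200846, 'tool_from_camera': array([[-8.24256609e-04, -9.50016346e-01, -3.12199075e-01,
         7.92971713e-02],
       [ 9.99999598e-01, -6.73246382e-04, -5.91485449e-04,
         3.77792971e-04],
       [ 3.51733947e-04, -3.12199438e-01,  9.50016520e-01,
        -1.43430874e-01],
       [ 0.00000000e+00,  0.00000000e+00,  0.00000000e+00,
         1.00000000e+00]])}
```

View pics/top.png

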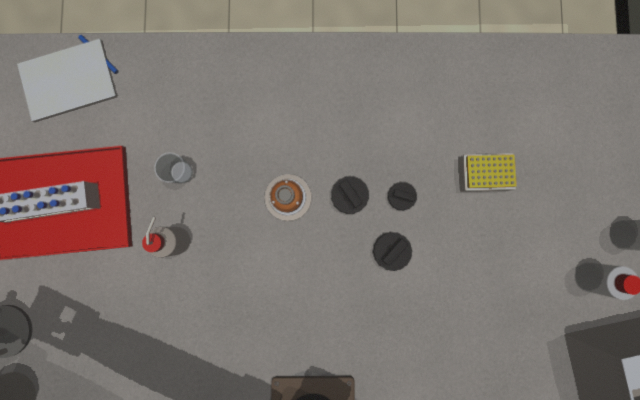

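View pics/scene.png

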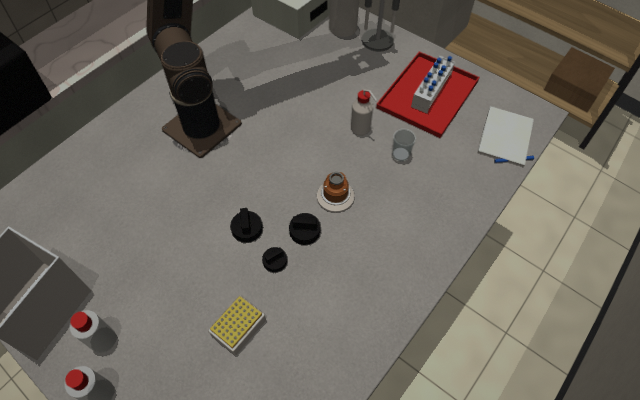

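The jar is at about (287,197) in the top view. There are three lids, at (350,195), (392,251) and (402,196). At the holder's scale of about 2.45 mm/px, the smallest looks like 67 mm. I'll check that in an enlarged crop.

```bash
python3 - <<'E'
from h import *
im=cv2.imread('pics/top.png')
cv2.imwrite('pics/c1.png',cv2.resize(im[160:280,260:425],None,fx=4.8,fy=4.8,interpolation=cv2.INTER_CUBIC))
for n,u,v,z in(('jar',286,195,.092),('holder',288,197.5,.01),('A',350,195,.022),('B',392,251,.022),('C',402,196,.022)):
  print(n,at('top',u,v,z).round(3), np.linalg.norm(at('top',u+10,v,z)-at('top',u,v,z)).round(4))
E
```

```text
jar [0.509 0.055 0.092] 0.0218
holder [0.509 0.057 0.01 ] 0.0237
A [ 0.513 -0.089  0.022] 0.0235
B [ 0.382 -0.186  0.022] 0.0233
C [ 0.511 -0.211  0.022] 0.0236
```

View pics/c1.png

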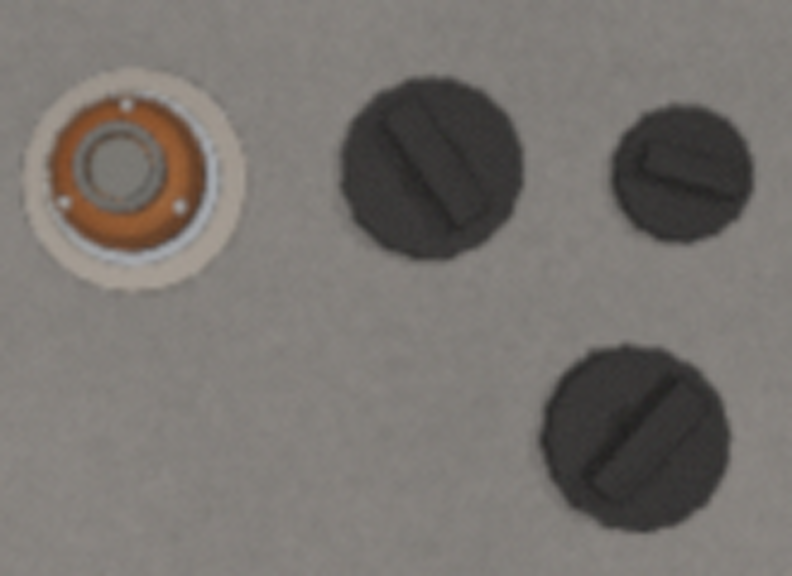

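The smallest lid (C), centred at crop (683,173), measures about 29 px × 2.36 ≈ 68 mm, so it's the one meant; the other two are about 89 mm. The jar's white dots are at crop (127,104), (65,203) and (180,208). Next I'll fly over the jar to look with the wrist camera.

>>> move_arm:
  moves:
    - [1,[-0.0236,-0.0236,-0.003],[0,0,0]]
    - [1,[-0.0236,-0.0236,-0.003],[0,0,0]]
    - [1,[-0.0236,-0.0236,-0.003],[0,0,0]]
    - [1,[-0.0236,-0.0236,-0.003],[0,0,0]]
    - [1,[-0.0236,-0.0236,-0.003],[0,0,0]]
    - [1,[-0.0236,-0.0236,-0.003],[0,0,0]]
    - [1,[-0.0236,-0.0236,-0.003],[0,0,0]]
    - [1,[-0.0236,-0.0236,-0.003],[0,0,0]]
    - [1,[-0.0236,-0.0236,-0.003],[0,0,0]]
    - [1,[-0.0236,-0.0236,-0.003],[0,0,0]]

```text
time: 0.93
eef_pos: [0.3531, 0.3502, 0.261]
tcp_rot: [0.146, 0.989, -0.0, -0.0]
contact_force: [0.8, -0.7, -0.3]
opening: 0.999
finger_force: 0.0
```

>>> move_arm:
  moves:
    - [1,[-0.0236,-0.0236,0],[0,0,0]]
    - [1,[-0.0236,-0.0236,0],[0,0,0]]
    - [1,[-0.0236,-0.0236,0],[0,0,0]]
    - [1,[-0.0236,-0.0236,0],[0,0,0]]
    - [1,[-0.0236,-0.0236,0],[0,0,0]]
    - [1,[-0.0236,-0.0236,0],[0,0,0]]
    - [1,[-0.0236,-0.0236,0],[0,0,0]]
    - [1,[-0.0236,-0.0236,0],[0,0,0]]
    - [1,[-0.0236,-0.0236,0],[0,0,0]]
    - [1,[-0.0236,-0.0236,0],[0,0,0]]

```text
time: 1.77
eef_pos: [0.5107, 0.056, 0.2609]
tcp_rot: [0.147, 0.989, 0.0, -0.0]
contact_force: [1.0, 0.1, -0.3]
opening: 1.003
finger_force: 0.0
```

```bash
python3 - <<'E'
from h import *
import json
s=get_state();print(s['time'],s['eef_pos'],s['tcp_rot'],s['qpos'])
json.dump({k:np.asarray(s[k]).tolist() for k in('eef_pos','tcp_rot')},open('jar.json','w'))
im=save('wrist','pics/wj.png')
u,v=proj('wrist',[.509,.056,.08],s);print(u,v)
u,v=int(u),int(v);a,b=max(0,v-80),max(0,u-105);print(a,b)
cv2.imwrite('pics/wjc.png',cv2.resize(im[a:a+160,b:b+210,::-1],None,fx=3.7,fy=3.7,interpolation=cv2.INTER_CUBIC))
E
```

```text
1.7667 [0.51070273 0.05602589 0.26087316] [ 1.46501284e-01  9.89210421e-01  4.95578715e-05 -3.37187656e-04] [-8.84794853e-02 -9.68022442e-02  1.93484558e+00  1.43476611e-04
  1.30421674e+00 -1.36525271e+00]
324.4713393608747 170.63401522359152
90 219
```

View pics/wjc.png

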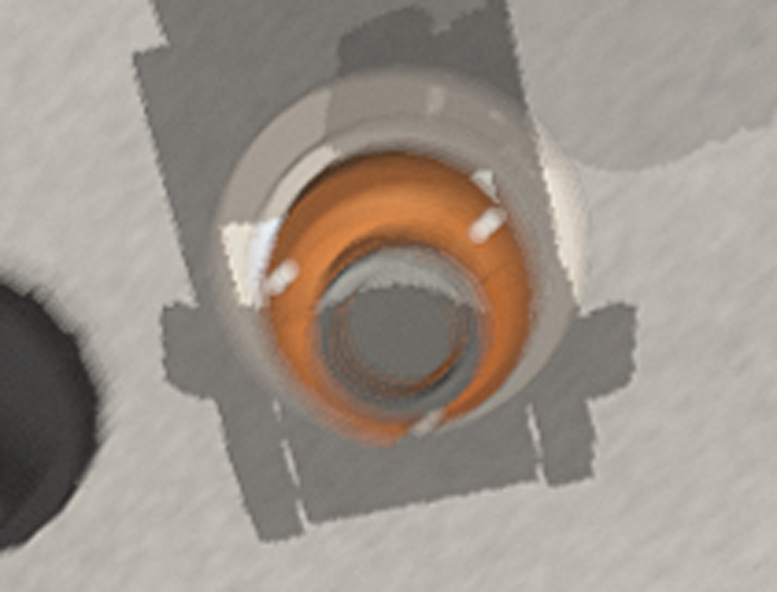

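The wrist crop shows the seal ring centred at about (403,330) and the dots at (282,277), (488,225) and (427,422), at crop scale 3.7 and offset (219,90). Now I'll fit the jar pose from both views.

```bash
cat > jar.py <<'E'
from h import *
import json
from scipy.optimize import least_squares
s=json.load(open('jar.json'))
W=lambda u,v:np.array([u/3.7+219-.365,v/3.7+90-.365]); T=lambda u,v:np.array([u/4.8+260-.4,v/4.8+160-.4])
dw=[W(282,277),W(488,225),W(427,422)]; dt=[T(127,104),T(65,203),T(180,208)]
for d,n in((dw,'wrist'),(dt,'top')):
    for p in d: print(n,at(n,*p,.066,s).round(4))
print('seal w',at('wrist',*W(403,330),.097,s),'top',at('top',*T(120,168),.097),'holder top',at('top',*T(135,180),.012))
E
python3 jar.py; python3 - <<'E'
from h import *
im=cv2.imread('pics/top.png')
E
```

```text
wrist [0.4982 0.0296 0.066 ]
wrist [0.5006 0.0843 0.066 ]
wrist [0.5471 0.0543 0.066 ]
top [0.5416 0.0574 0.066 ]
top [0.4953 0.0861 0.066 ]
top [0.4927 0.0325 0.066 ]
seal w [0.5129841  0.05766794 0.097     ] top [0.50916336 0.05771476 0.097     ] holder top [0.50975499 0.0579803  0.012     ]
```

>>> move_arm:
  moves:
    - [1,[0,0,0],[0,0,0.12]]
    - [1,[0,0,0],[0,0,0.12]]
    - [1,[0,0,0],[0,0,0.12]]
    - [1,[0,0,0],[0,0,0.12]]
    - [1,[0,0,0],[0,0,0.12]]
    - [1,[0,0,0],[0,0,0.12]]
    - [1,[0,0,0],[0,0,0.12]]
    - [1,[0,0,0],[0,0,0.12]]
    - [1,[0,0,0],[0,0,0.12]]
    - [1,[0,0,0],[0,0,0.12]]

```text
time: 2.65
eef_pos: [0.5101, 0.0578, 0.2607]
tcp_rot: [0.682, 0.732, -0.0, -0.0]
contact_force: [0.4, -0.7, 0.8]
opening: 0.995
finger_force: 0.0
```

>>> move_arm:
  moves:
    - [1,[0,0,0],[0,0,0.12]]
    - [1,[0,0,0],[0,0,0.12]]
    - [1,[0,0,0],[0,0,0.12]]
    - [1,[0,0,0],[0,0,0]]
    - [1,[0,0,0],[0,0,0]]
    - [1,[0,0,0],[0,0,0]]
    - [1,[0,0,0],[0,0,0]]
    - [1,[0,0,0],[0,0,0]]
    - [1,[0,0,0],[0,0,0]]
    - [1,[0,0,0],[0,0,0]]

```text
time: 3.48
eef_pos: [0.5105, 0.0576, 0.2613]
tcp_rot: [0.8, 0.601, -0.0, 0.0]
contact_force: [-0.1, 0.2, 0.5]
opening: 0.999
finger_force: 0.0
```

```bash
python3 - <<'E'
from h import *
import json
s=get_state();print(s['time'],s['eef_pos'],s['tcp_rot'],s['qpos'])
json.dump({k:np.asarray(s[k]).tolist() for k in('eef_pos','tcp_rot')},open('jar2.json','w'))
im=save('wrist','pics/wj2.png')
u,v=proj('wrist',[.511,.057,.08],s)
u,v=int(u),int(v);a,b=max(0,v-60),max(0,u-75);print(a,b)
cv2.imwrite('pics/wjc2.png',cv2.resize(im[a:a+120,b:b+150,::-1],None,fx=5,fy=5,interpolation=cv2.INTER_CUBIC))
E
```

```text
3.4833 [0.51052261 0.05762963 0.26133518] [ 7.99618989e-01  6.00507679e-01 -3.32239435e-06  1.10468585e-05] [-8.52601041e-02 -9.75200795e-02  1.93466197e+00 -2.16647573e-05
  1.30444100e+00  1.97270207e-01]
113 250
```

View pics/wjc2.png

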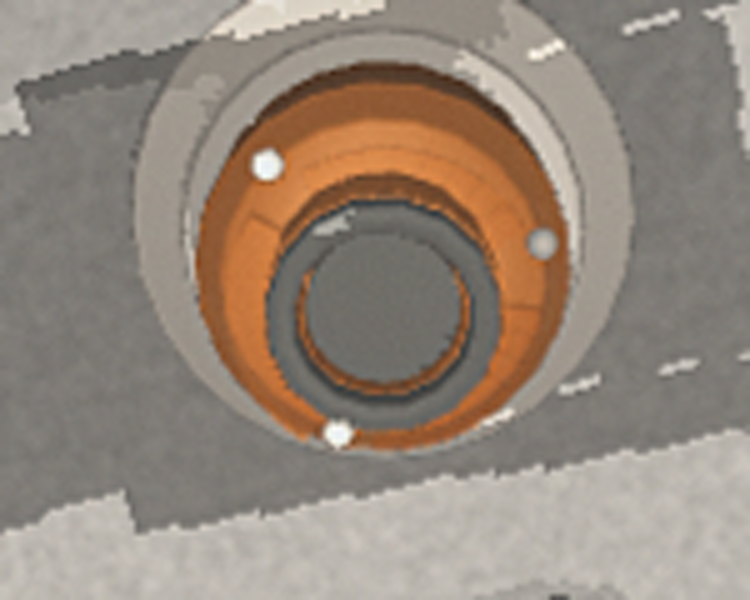

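The sharp view shows the seal ring centred at (384,315) and the dots at (267,165), (542,243) and (338,433), at scale 5 and offset (250,113).

```bash
cat > jar2.py <<'E'
from h import *
import json
from scipy.optimize import least_squares
s=json.load(open('jar.json'));s2=json.load(open('jar2.json'))
W=lambda u,v:np.array([u/3.7+219-.365,v/3.7+90-.365]); T=lambda u,v:np.array([u/4.8+260-.4,v/4.8+160-.4]); V=lambda u,v:np.array([u/5+250-.4,v/5+113-.4])
D=[('top',None,[T(127,104),T(65,203),T(180,208)]),('wrist',s,[W(427,422),W(488,225),W(282,277)]),('wrist',s2,None)]
d2=[V(267,165),V(542,243),V(338,433)]
for p in d2: print(at('wrist',*p,.066,s2).round(4))
P=sorted(d2,key=lambda p:-at('wrist',*p,.066,s2)[0]); P=[P[0]]+sorted(P[1:],key=lambda p:-at('wrist',*p,.066,s2)[1]); D[2]=('wrist',s2,P)
print('seal',at('wrist',*V(384,315),.097,s2).round(4))
# unknown: cx,cy,phi,r,z dots; top bias(2), tool bias(2), sealz
def res(x):
    cx,cy,ph,r,z,tx,ty,bx,by,zs=x; o=[]
    for i,(n,st,ps) in enumerate(D):
        b=np.array([tx,ty]) if n=='top' else R.from_quat(st['tcp_rot']).apply([bx,by,0])[:2]
        w=1 if i==2 else .5
        for k,p in enumerate(ps):
            a=ph+k*2*np.pi/3; o+=list(w*(at(n,*p,z,st)[:2]-b-[cx+r*np.cos(a),cy+r*np.sin(a)])*1e3)
        q={0:T(120,168),1:W(403,330),2:V(384,315)}[i]
        o+=list(w*(at(n,*q,zs,st)[:2]-b-[cx,cy])*1e3)
    o+=list(np.array([tx,ty,bx,by])*1e3/2)+[(z-.066)*1e3/1,(zs-.097)*1e3/1.5]
    return o
f=least_squares(res,[.511,.057,0,.032,.066,0,0,0,0,.097],x_scale=[1e-3,1e-3,.1]+[1e-3]*7)
print(f.x.round(4),f.cost); print(np.round(f.fun,1))
E
python3 jar2.py
```

```text
[0.4977 0.0857 0.066 ]
[0.5437 0.0567 0.066 ]
[0.4954 0.031  0.066 ]
seal [0.5129 0.0592 0.097 ]
[ 5.13e-01  5.84e-02 -4.16e-02  3.15e-02  6.63e-02 -2.70e-03 -0.00e+00
 -5.00e-04 -5.00e-04  9.62e-02] 2.9560711598489875
[-0.1  0.1 -0.3 -0.1 -0.4  0.3 -0.6 -0.3  0.6 -0.6  0.5 -0.2  0.4 -0.3
 -0.5  0.4 -0.1  0.  -0.  -0.2 -0.1 -0.3  0.4  0.9 -1.3 -0.  -0.3 -0.3
  0.3 -0.5]
```

>>> move_arm:
  moves:
    - [1,[-0.0321,0.0098,0.005],[0,0,0]]
    - [1,[-0.0321,0.0098,0.005],[0,0,0]]
    - [1,[-0.0321,0.0098,0.005],[0,0,0]]
    - [1,[-0.0321,0.0098,0.005],[0,0,0]]
    - [1,[-0.0321,0.0098,0.005],[0,0,0]]
    - [1,[-0.0321,0.0098,0.005],[0,0,0]]
    - [1,[-0.0321,0.0098,0.005],[0,0,0]]
    - [1,[-0.0321,0.0098,0.005],[0,0,0]]
    - [1,[0,0,0],[0,0,0]]
    - [1,[0,0,0],[0,0,0]]

```text
time: 4.37
eef_pos: [0.5137, -0.2122, 0.2207]
tcp_rot: [0.801, 0.599, -0.0, -0.001]
contact_force: [-0.5, 0.2, -0.6]
opening: 0.998
finger_force: 0.0
```

```bash
python3 - <<'E'
from h import *
import json
s=get_state();print(s['time'],s['eef_pos'],s['tcp_rot'],s['qpos'])
json.dump({k:np.asarray(s[k]).tolist() for k in('eef_pos','tcp_rot')},open('lid.json','w'))
im=save('wrist','pics/wl.png')
u,v=proj('wrist',[.514,-.211,.03],s)
u,v=int(u),int(v);a,b=max(0,v-60),max(0,u-75);print(a,b)
cv2.imwrite('pics/wlc.png',cv2.convertScaleAbs(cv2.resize(im[a:a+120,b:b+150,::-1],None,fx=5,fy=5,interpolation=cv2.INTER_CUBIC),alpha=2))
E
```

```text
4.3667 [ 0.51369599 -0.21223826  0.22073976] [ 8.00657774e-01  5.99121555e-01 -1.02786219e-04 -6.93040298e-04] [-5.74477888e-01  3.41098521e-02  1.88168469e+00  3.05399734e-04
  1.22716955e+00 -2.88592025e-01]
109 249
```

View pics/wlc.png

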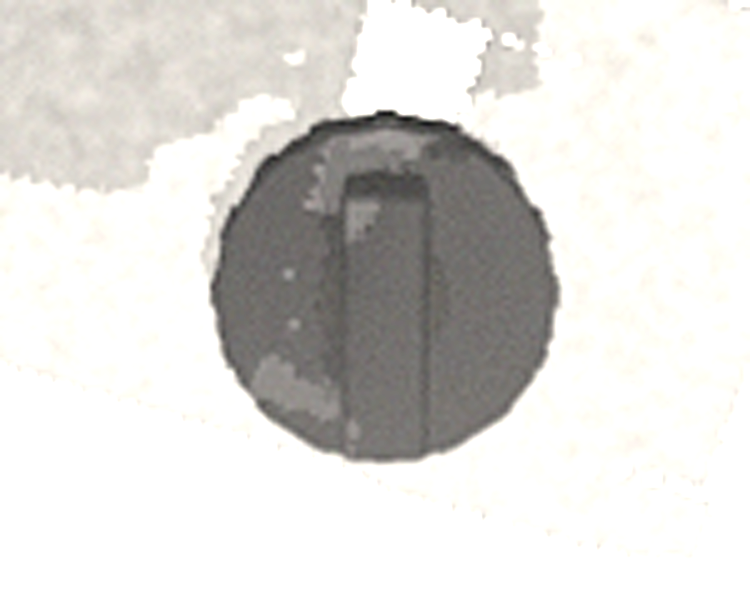

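The lid disc spans u 216–554 and v about 120–461. The bar's top face spans u 346–430 and v 196–460, and it is vertical in the image, so the yaw is already aligned.

```bash
python3 - <<'E'
from h import *
import json
s=json.load(open('lid.json'));V=lambda u,v:np.array([u/5+249-.4,v/5+109-.4])
Q=R.from_quat(s['tcp_rot']);b=Q.apply([-.0005,-.0005,0])
def t(u,v,z):
    p=at('wrist',*V(u,v),z,s)-b; return (Q.inv().apply(p-s['eef_pos'])*1e3).round(1)
print('disc c',t(385,290.5,.022),'L/R',t(216,290,.02),t(554,290,.02),'top/bot',t(385,120,.022),t(385,461,.022))
print('bar',t(388,328,.048),t(388,196,.048),t(388,460,.048),t(346,328,.048),t(430,328,.048))
E
```

```text
disc c [  2.8   1.7 198.7] L/R [  2.4 -31.3 200.8] [  2.4  34.7 200.7] top/bot [ 35.6   1.7 198.8] [-32.1   1.7 198.7]
bar [  1.8   2.2 172.7] [ 25.7   2.2 172.8] [-23.3   2.2 172.7] [  1.8  -5.4 172.7] [  1.8   9.8 172.7]
```

>>> move_arm:
  moves:
    - [1,[0.001,0.001,0.0245],[0,0,0]]
    - [1,[0.001,0.0009,0.0245],[0,0,0]]
    - [1,[0,0,0.0245],[0,0,0]]
    - [1,[0,0,0.0245],[0,0,0]]
    - [1,[0,0,0.0245],[0,0,0]]
    - [1,[0,0,0.0245],[0,0,0]]
    - [1,[0,0,0.0245],[0,0,0]]
    - [1,[0,0,0.016],[0,0,0]]
    - [1,[0,0,0.0075],[0,0,0]]
    - [1,[0,0,0],[0,0,0]]

```text
time: 5.25
eef_pos: [0.5155, -0.2075, 0.0247]
tcp_rot: [0.799, 0.601, -0.001, -0.002]
contact_force: [-0.5, 0.2, -1.4]
opening: 1.001
finger_force: 0.0
```

>>> move_arm:
  moves:
    - [0,[0,0,0],[0,0,0]]
    - [0,[0,0,0],[0,0,0]]
    - [0,[0,0,0],[0,0,0]]
    - [0,[0,0,0],[0,0,0]]
    - [0,[0,0,0],[0,0,0]]
    - [0,[0,0,0],[0,0,0]]
    - [0,[0,0,0],[0,0,0]]
    - [0,[0,0,0],[0,0,0]]
    - [0,[0,0,0],[0,0,0]]
    - [0,[0,0,0],[0,0,0]]
  grip_force: 70

```text
time: 6.08
eef_pos: [0.517, -0.2099, 0.0272]
tcp_rot: [0.8, 0.6, 0.0, 0.001]
contact_force: [-0.2, 0.8, 5.1]
opening: 0.168
finger_force: 69.2
```

```bash
python3 -c "
from h import *
s=get_state();print(s)"
```

```text
{'time': 6.0833, 'qpos': array([-5.67389436e-01,  2.91129132e-01,  1.98809002e+00, -2.34193349e-05,
        8.61149838e-01, -2.84309658e-01]), 'dq': array([ 0.00128023,  0.00196585, -0.00052165, -0.00197855,  0.00116548,
        0.00049244]), 'joint_efforts': array([-9.99930664e-02, -3.14050484e+01, -2.10167956e+01,  5.78190185e-03,
       -2.51391940e-01, -2.88441501e-03]), 'eef_pos': array([ 0.51703827, -0.20986137,  0.02722589]), 'tcp_rot': array([7.99780923e-01, 6.00291680e-01, 2.06955195e-04, 5.75836636e-04]), 'contact_force': array([-0.18694808,  0.79427376,  5.14576544]), 'wrist_torque': array([ 0.13865297,  0.0957218 , -0.01943783]), 'finger_force': 69.24905061721802, 'opening': 0.16840291439516852}
```

>>> move_arm:
  moves:
    - [0,[0,0,-0.015],[0,0,0]]
    - [0,[0,0,-0.028],[0,0,0]]
    - [0,[0,0,-0.03],[0,0,0]]
    - [0,[0,0,-0.03],[0,0,0]]
    - [0,[0,0,-0.03],[0,0,0]]
    - [0,[0.0321,-0.0099,0],[0,0,0]]
    - [0,[0.0321,-0.0099,0],[0,0,0]]
    - [0,[0.0321,-0.0099,0],[0,0,0]]
    - [0,[0.0321,-0.0099,0],[0,0,0]]
    - [0,[0.0321,-0.0099,0],[0,0,0]]

```text
time: 6.92
eef_pos: [0.5128, -0.04, 0.1583]
tcp_rot: [0.8, 0.6, -0.0, -0.001]
contact_force: [0.8, -1.0, -1.0]
opening: 0.17
finger_force: 68.5
```

>>> move_arm:
  moves:
    - [0,[0.0321,-0.0099,0],[0,0,0]]
    - [0,[0.0321,-0.0099,0],[0,0,0]]
    - [0,[0.0321,-0.0099,0],[0,0,0]]
    - [0,[0,0,0],[0,0,-0.109]]
    - [0,[0,0,0],[0,0,-0.109]]
    - [0,[0,0,0],[0,0,-0.109]]
    - [0,[0,0,0],[0,0,-0.109]]
    - [0,[0,0,0],[0,0,-0.109]]
    - [0,[0,0,0],[0,0,-0.109]]
    - [0,[0,0,0],[0,0,-0.109]]

```text
time: 7.75
eef_pos: [0.5113, 0.0593, 0.1581]
tcp_rot: [0.516, 0.856, -0.0, -0.001]
contact_force: [0.6, -0.0, -0.6]
opening: 0.174
finger_force: 68.6
```

>>> move_arm:
  moves:
    - [0,[0,0,0],[0,0,0]]
    - [0,[0,0,0],[0,0,0]]
    - [0,[0,0,0],[0,0,0]]
    - [0,[0,0,0],[0,0,0]]
    - [0,[0,0,0],[0,0,0]]
    - [0,[0,0,0],[0,0,0]]
    - [0,[0,0,0],[0,0,0]]
    - [0,[0,0,0],[0,0,0]]
    - [0,[0,0,0],[0,0,0]]
    - [0,[0,0,0],[0,0,0]]

```text
time: 8.58
eef_pos: [0.5121, 0.0592, 0.1594]
tcp_rot: [0.519, 0.855, -0.0, 0.0]
contact_force: [0.1, 0.1, -0.9]
opening: 0.17
finger_force: 68.6
```

```bash
python3 - <<'E'
from h import *
import json
for _ in range(1): s=get_state()
print({k:np.asarray(s[k]).round(4).tolist() for k in s})
json.dump({k:np.asarray(s[k]).tolist() for k in('eef_pos','tcp_rot')},open('held.json','w'))
im=save('wrist','pics/wh.png')
cv2.imwrite('pics/whc.png',cv2.convertScaleAbs(cv2.resize(im[180:340,220:430,::-1],None,fx=3.7,fy=3.7,interpolation=cv2.INTER_CUBIC),alpha=1.8))
E
```

```text
{'time': 8.5833, 'qpos': [-0.0818, 0.0064, 2.0284, -0.0, 1.1068, -0.5617], 'dq': [0.0001, 0.0025, 0.0012, -0.0004, 0.0004, -0.0001], 'joint_efforts': [-0.0025, -28.0461, -27.7823, -0.0031, -0.0016, 0.0007], 'eef_pos': [0.5121, 0.0592, 0.1594], 'tcp_rot': [0.5188, 0.8549, -0.0, 0.0], 'contact_force': [0.0872, 0.1167, -0.8872], 'wrist_torque': [0.0059, -0.0595, 0.0465], 'finger_force': 68.5785, 'opening': 0.1703}
```

View pics/whc.png

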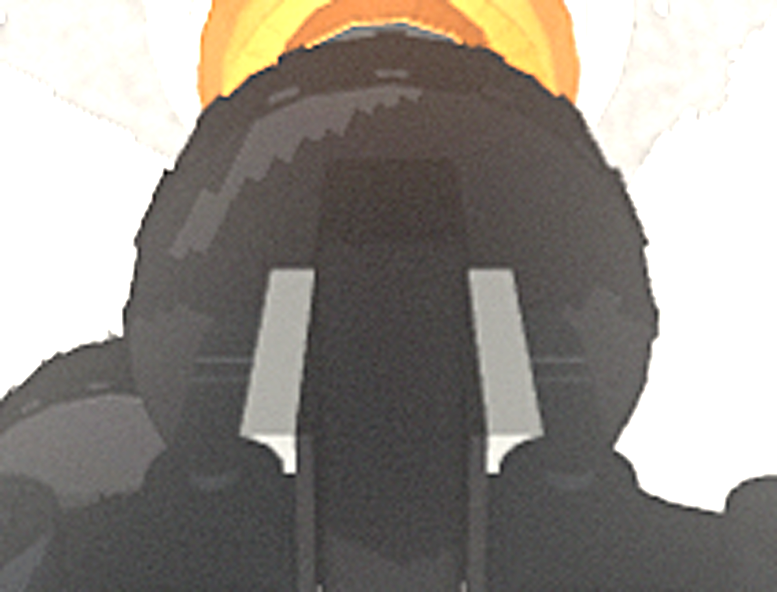

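The lid is held. The bar's end face has its top edge at v≈245 and its bottom edge at v≈157 for u≈390. The lid's top rim is at v≈90, and its widest span is u 125–657.

```bash
python3 - <<'E'
from h import *
p=camera_params('wrist');T=np.array(p['tool_from_camera'])
V=lambda u,v:(u/3.7+220-.365,v/3.7+180-.365)
s={'eef_pos':[0,0,0],'tcp_rot':[0,0,0,1]}
f=lambda u,v,z:(at('wrist',*V(u,v),z,s)*1e3+[.5,.5,0]).round(1)
print('bartop end x-25',f(390,245,-.021)-[25,0,0],'barbottom',f(390,157,.005)-[25,0,0],'rim',f(390,90,.005)-[33.5,0,0],'skirt bottom',f(390,28,.027)-[33.5,0,0])
print('wid',f(125,320,.005),f(657,320,.005))
Q=R.from_quat([.5188,.8549,0,0]);print(Q.apply([1,0,0]),np.degrees(np.arctan2(*Q.apply([1,0,0])[[1,0]])))
E
```

```text
bartop end x-25 [ -2.9   1.2 -21. ] barbottom [-3.7  1.2  5. ] rim [-3.7  1.2  5. ] skirt bottom [-2.5  1.2 27. ]
wid [ -0.5 -32.    5. ] [-0.6 34.5  5. ]
[-0.46169713  0.88703763  0.        ] 117.49667455346129
```

>>> move_arm:
  moves:
    - [0,[0.002,0,0.02],[0,0,0]]
    - [0,[0,0,0.018],[0,0,0]]
    - [0,[0,0,0],[0,0,0]]
    - [0,[0,0,0],[0,0,0]]
    - [0,[0,0,0.001],[0,0,0]]
    - [0,[0,0,0.001],[0,0,0]]
    - [0,[0,0,0.001],[0,0,0]]
    - [0,[0,0,0.001],[0,0,0]]
    - [0,[0,0,0.001],[0,0,0]]
    - [0,[0,0,0],[0,0,0]]

```text
time: 9.47
eef_pos: [0.5112, 0.061, 0.1164]
tcp_rot: [0.519, 0.855, 0.0, 0.0]
contact_force: [-0.8, -0.7, -1.2]
opening: 0.173
finger_force: 68.5
```

```bash
cat > st.py <<'E'
from h import *
s=get_state();print({k:np.asarray(s[k]).round(4).tolist() for k in('time','eef_pos','contact_force','wrist_torque','opening','tcp_rot')},s['qpos'][5])
E
python3 st.py
```

```text
{'time': 9.4667, 'eef_pos': [0.5112, 0.061, 0.1164], 'contact_force': [-0.8225, -0.6925, -1.1705], 'wrist_torque': [-0.0182, 0.0448, 0.0127], 'opening': 0.1728, 'tcp_rot': [0.5188, 0.8549, 0.0, 0.0001]} -0.5584771697513266
```

No contact yet. I'll go down another 5 mm slowly.

>>> move_arm:
  moves:
    - [0,[0,0,0.001],[0,0,0]]
    - [0,[0,0,0.001],[0,0,0]]
    - [0,[0,0,0.001],[0,0,0]]
    - [0,[0,0,0.001],[0,0,0]]
    - [0,[0,0,0.001],[0,0,0]]
    - [0,[0,0,0],[0,0,0]]
    - [0,[0,0,0],[0,0,0]]
    - [0,[0,0,0],[0,0,0]]
    - [0,[0,0,0],[0,0,0]]
    - [0,[0,0,0],[0,0,0]]

```text
time: 10.3
eef_pos: [0.5113, 0.061, 0.1114]
tcp_rot: [0.519, 0.855, 0.0, 0.0]
contact_force: [-0.2, -0.1, -0.6]
opening: 0.168
finger_force: 68.5
```

```bash
python3 st.py
```

```text
{'time': 10.3, 'eef_pos': [0.5113, 0.061, 0.1114], 'contact_force': [-0.1732, -0.1104, -0.6095], 'wrist_torque': [0.0002, 0.0182, 0.0182], 'opening': 0.1684, 'tcp_rot': [0.5188, 0.8549, 0.0, 0.0001]} -0.5585015917503433
```

>>> move_arm:
  moves:
    - [0,[0,0,0.001],[0,0,0]]
    - [0,[0,0,0.001],[0,0,0]]
    - [0,[0,0,0.001],[0,0,0]]
    - [0,[0,0,0.0005],[0,0,0]]
    - [0,[0,0,0],[0,0,0]]
    - [0,[0,0,0],[0,0,0]]
    - [0,[0,0,0],[0,0,0]]
    - [0,[0,0,0],[0,0,0]]
    - [0,[0,0,0],[0,0,0]]
    - [0,[0,0,0],[0,0,0]]

```text
time: 11.13
eef_pos: [0.5115, 0.061, 0.1082]
tcp_rot: [0.519, 0.855, 0.0, 0.0]
contact_force: [-0.8, 0.1, 4.2]
opening: 0.17
finger_force: 69.2
```

```bash
python3 st.py
```

```text
{'time': 11.1333, 'eef_pos': [0.5115, 0.061, 0.1082], 'contact_force': [-0.8401, 0.0566, 4.2427], 'wrist_torque': [-0.0057, 0.1866, 0.0093], 'opening': 0.1704, 'tcp_rot': [0.5188, 0.8549, 0.0002, 0.0003]} -0.5584755972535379
```

The lid has dropped onto the seal: its origin is at about 81 mm and the sideways force is under 1 N. Now I'll turn it clockwise about the lid axis, watching the torque.

>>> move_arm:
  moves:
    - [0,[0,6e-05,0],[0,0,0.025]]
    - [0,[0,6e-05,0],[0,0,0.025]]
    - [0,[0,6e-05,0],[0,0,0.025]]
    - [0,[0,6e-05,0],[0,0,0.025]]
    - [0,[0,6e-05,0],[0,0,0.025]]
    - [0,[0,6e-05,0],[0,0,0.025]]
    - [0,[0,6e-05,0],[0,0,0.025]]
    - [0,[0,6e-05,0],[0,0,0.025]]
    - [0,[0,0,0],[0,0,0]]
    - [0,[0,0,0],[0,0,0]]

```text
time: 11.97
eef_pos: [0.5124, 0.0611, 0.1083]
tcp_rot: [0.601, 0.799, 0.0, 0.001]
contact_force: [0.9, -0.6, 3.5]
opening: 0.171
finger_force: 69.3
```

```bash
python3 st.py
```

```text
{'time': 11.9667, 'eef_pos': [0.5124, 0.0611, 0.1083], 'contact_force': [0.8944, -0.6066, 3.5202], 'wrist_torque': [-0.0562, -0.1059, 0.0088], 'opening': 0.1711, 'tcp_rot': [0.6013, 0.7991, 0.0005, 0.0008]} -0.35876102119209
```

>>> move_arm:
  moves:
    - [0,[0,6e-05,0],[0,0,0.025]]
    - [0,[0,6e-05,0],[0,0,0.025]]
    - [0,[0,6e-05,0],[0,0,0.025]]
    - [0,[0,6e-05,0],[0,0,0.025]]
    - [0,[0,6e-05,0],[0,0,0.025]]
    - [0,[0,6e-05,0],[0,0,0.025]]
    - [0,[0,0,0],[0,0,0]]
    - [0,[0,0,0],[0,0,0]]
    - [0,[0,0,0],[0,0,0]]
    - [0,[0,0,0],[0,0,0]]

```text
time: 12.8
eef_pos: [0.5125, 0.0612, 0.1082]
tcp_rot: [0.659, 0.752, 0.0, 0.001]
contact_force: [0.3, -0.2, 4.7]
opening: 0.172
finger_force: 69.4
```

```bash
python3 st.py
```

```text
{'time': 12.8, 'eef_pos': [0.5125, 0.0612, 0.1082], 'contact_force': [0.3006, -0.1722, 4.6619], 'wrist_torque': [-0.0497, -0.0667, 0.0478], 'opening': 0.172, 'tcp_rot': [0.6595, 0.7517, 0.0004, 0.0005]} -0.20840793613963868
```

>>> move_arm:
  moves:
    - [0,[0,6e-05,0],[0,0,0.02]]
    - [0,[0,6e-05,0],[0,0,0.02]]
    - [0,[0,6e-05,0],[0,0,0.02]]
    - [0,[0,6e-05,0],[0,0,0.02]]
    - [0,[0,6e-05,0],[0,0,0.02]]
    - [0,[0,0,0],[0,0,0]]
    - [0,[0,0,0],[0,0,0]]
    - [0,[0,0,0],[0,0,0]]
    - [0,[0,0,0],[0,0,0]]
    - [0,[0,0,0],[0,0,0]]

```text
time: 13.63
eef_pos: [0.5125, 0.0613, 0.1082]
tcp_rot: [0.697, 0.717, 0.0, 0.0]
contact_force: [0.3, -0.3, 5.7]
opening: 0.173
finger_force: 69.5
```

```bash
python3 st.py
```

```text
{'time': 13.6333, 'eef_pos': [0.5125, 0.0613, 0.1082], 'contact_force': [0.2831, -0.3444, 5.7374], 'wrist_torque': [-0.0099, -0.0266, 0.0401], 'opening': 0.1728, 'tcp_rot': [0.6967, 0.7174, 0.0001, 0.0002]} -0.10707468336030997
```

>>> move_arm:
  moves:
    - [0,[0,6e-05,0],[0,0,0.02]]
    - [0,[0,6e-05,0],[0,0,0.02]]
    - [0,[0,6e-05,0],[0,0,0.02]]
    - [0,[0,6e-05,0],[0,0,0.02]]
    - [0,[0,6e-05,0],[0,0,0.02]]
    - [0,[0,6e-05,0],[0,0,0.02]]
    - [0,[0,0,0],[0,0,0]]
    - [0,[0,0,0],[0,0,0]]
    - [0,[0,0,0],[0,0,0]]
    - [0,[0,0,0],[0,0,0]]

```text
time: 14.47
eef_pos: [0.5128, 0.0613, 0.1081]
tcp_rot: [0.738, 0.674, 0.0, 0.0]
contact_force: [0.4, -0.2, 5.5]
opening: 0.164
finger_force: 69.5
```

```bash
python3 st.py
```

```text
{'time': 14.4667, 'eef_pos': [0.5128, 0.0613, 0.1081], 'contact_force': [0.3524, -0.2015, 5.4686], 'wrist_torque': [-0.0069, -0.0268, 0.0587], 'opening': 0.1641, 'tcp_rot': [0.7384, 0.6744, 0.0001, 0.0001]} 0.01291707384412243
```

>>> move_arm:
  moves:
    - [0,[0,6e-05,0],[0,0,0.02]]
    - [0,[0,6e-05,0],[0,0,0.02]]
    - [0,[0,6e-05,0],[0,0,0.02]]
    - [0,[0,6e-05,0],[0,0,0.02]]
    - [0,[0,6e-05,0],[0,0,0.02]]
    - [0,[0,6e-05,0],[0,0,0.02]]
    - [0,[0,0,0],[0,0,0]]
    - [0,[0,0,0],[0,0,0]]
    - [0,[0,0,0],[0,0,0]]
    - [0,[0,0,0],[0,0,0]]

```text
time: 15.3
eef_pos: [0.5129, 0.0613, 0.108]
tcp_rot: [0.777, 0.629, -0.0, -0.0]
contact_force: [-0.2, 1.3, 5.5]
opening: 0.173
finger_force: 69.5
```

```bash
python3 st.py
```

```text
{'time': 15.3, 'eef_pos': [0.5129, 0.0613, 0.108], 'contact_force': [-0.1691, 1.3333, 5.5237], 'wrist_torque': [-0.0161, 0.0611, 0.1304], 'opening': 0.1728, 'tcp_rot': [0.7774, 0.629, -0.0002, -0.0001]} 0.13261087503615934
```

>>> move_arm:
  moves:
    - [0,[0,6e-05,0],[0,0,0.02]]
    - [0,[0,6e-05,0],[0,0,0.02]]
    - [0,[0,6e-05,0],[0,0,0.02]]
    - [0,[0,6e-05,0],[0,0,0.02]]
    - [0,[0,6e-05,0],[0,0,0.02]]
    - [0,[0,0,0],[0,0,0]]
    - [0,[0,0,0],[0,0,0]]
    - [0,[0,0,0],[0,0,0]]
    - [0,[0,0,0],[0,0,0]]
    - [0,[0,0,0],[0,0,0]]

```text
time: 16.13
eef_pos: [0.513, 0.0612, 0.1078]
tcp_rot: [0.808, 0.59, -0.0, -0.0]
contact_force: [0.3, 0.4, 4.6]
opening: 0.173
finger_force: 69.5
```

```bash
python3 st.py
```

```text
{'time': 16.1333, 'eef_pos': [0.513, 0.0612, 0.1078], 'contact_force': [0.2595, 0.4302, 4.5847], 'wrist_torque': [0.0393, 0.1162, 0.1854], 'opening': 0.1733, 'tcp_rot': [0.8077, 0.5896, -0.0004, -0.0001]} 0.23216254061382885
```

>>> move_arm:
  moves:
    - [0,[0,6e-05,0],[0,0,0.02]]
    - [0,[0,6e-05,0],[0,0,0.02]]
    - [0,[0,6e-05,0],[0,0,0.02]]
    - [0,[0,6e-05,0],[0,0,0.02]]
    - [0,[0,6e-05,0],[0,0,0.02]]
    - [0,[0,0,0],[0,0,0]]
    - [0,[0,0,0],[0,0,0]]
    - [0,[0,0,0],[0,0,0]]
    - [0,[0,0,0],[0,0,0]]
    - [0,[0,0,0],[0,0,0]]

```text
time: 16.97
eef_pos: [0.5132, 0.0611, 0.1076]
tcp_rot: [0.836, 0.548, -0.0, -0.0]
contact_force: [-1.9, 1.7, 4.0]
opening: 0.169
finger_force: 69.5
```

```bash
python3 st.py
```

```text
{'time': 16.9667, 'eef_pos': [0.5132, 0.0611, 0.1076], 'contact_force': [-1.8942, 1.6536, 4.0248], 'wrist_torque': [0.1226, 0.4069, 0.2637], 'opening': 0.1689, 'tcp_rot': [0.8362, 0.5484, -0.0004, -0.0003]} 0.3319101403155924
```

>>> move_arm:
  moves:
    - [0,[0,6e-05,0],[0,0,0.02]]
    - [0,[0,6e-05,0],[0,0,0.02]]
    - [0,[0,6e-05,0],[0,0,0.02]]
    - [0,[0,6e-05,0],[0,0,0.02]]
    - [0,[0,6e-05,0],[0,0,0.02]]
    - [0,[0,6e-05,0],[0,0,0.02]]
    - [0,[0,0,0],[0,0,0]]
    - [0,[0,0,0],[0,0,0]]
    - [0,[0,0,0],[0,0,0]]
    - [0,[0,0,0],[0,0,0]]

```text
time: 17.8
eef_pos: [0.5136, 0.0608, 0.1074]
tcp_rot: [0.868, 0.497, -0.0, -0.0]
contact_force: [-1.9, 0.0, 0.7]
opening: 0.168
finger_force: 69.0
```

```bash
python3 st.py
```

```text
{'time': 17.8, 'eef_pos': [0.5136, 0.0608, 0.1074], 'contact_force': [-1.934, 0.0308, 0.7144], 'wrist_torque': [-0.0467, 0.2684, 0.4359], 'opening': 0.1683, 'tcp_rot': [0.8676, 0.4972, -0.0003, -0.0001]} 0.4516710600886091
```

The torque is 0.44 N·m, clearly risen and inside the snug band. I'll release and lift away.

>>> move_arm:
  moves:
    - [0,[0,0,0],[0,0,0]]
    - [0.6,[0,0,0],[0,0,0]]
    - [0.8,[0,0,0],[0,0,0]]
    - [0.8,[0,0,0],[0,0,0]]
    - [0.8,[0,0,0],[0,0,0]]
    - [0.8,[0,0,0],[0,0,0]]
    - [0.8,[0,0,-0.005],[0,0,0]]
    - [0.8,[0,0,-0.02],[0,0,0]]
    - [0.8,[0,0,-0.035],[0,0,0]]
    - [0.8,[0,0,-0.035],[0,0,0]]

```text
time: 18.63
eef_pos: [0.5129, 0.061, 0.2029]
tcp_rot: [0.868, 0.497, -0.001, -0.001]
contact_force: [1.3, -0.1, 0.9]
opening: 0.8
finger_force: 0.0
```

>>> move_arm:
  moves:
    - [0.8,[0,0,-0.03],[0,0,0]]
    - [0.8,[0,0,0],[0,0,0]]
    - [0.8,[0,0,0],[0,0,0]]
    - [0.8,[0,0,0],[0,0,0]]
    - [0.8,[0,0,0],[0,0,0]]
    - [0.8,[0,0,0],[0,0,0]]
    - [0.8,[0,0,0],[0,0,0]]
    - [0.8,[0,0,0],[0,0,0]]
    - [0.8,[0,0,0],[0,0,0]]
    - [0.8,[0,0,0],[0,0,0]]

```text
time: 19.47
eef_pos: [0.5138, 0.0609, 0.2325]
tcp_rot: [0.868, 0.497, -0.0, -0.0]
contact_force: [0.1, 0.3, 1.4]
opening: 0.799
finger_force: 0.0
```

```bash
python3 st.py; python3 - <<'E'
from h import *
save('wrist','pics/end.png')
E
```

```text
{'time': 19.4667, 'eef_pos': [0.5138, 0.0609, 0.2325], 'contact_force': [0.1193, 0.2945, 1.3731], 'wrist_torque': [-0.0252, 0.0066, 0.0401], 'opening': 0.7989, 'tcp_rot': [0.8676, 0.4972, -0.0003, -0.0002]} 0.4517389799246986
```

View pics/end.png

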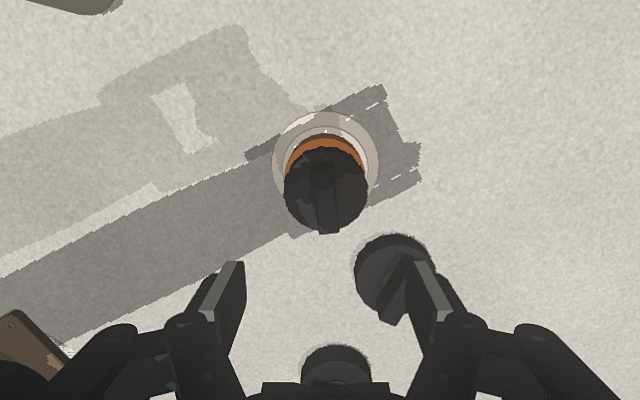

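The picture shows the lid seated level on the jar at about (326,190), its bar still in line with the tool, and the gripper clear. I'll hand it in.

```bash
python3 -c "
from plant import *
print(sign_off())"
```

```text
the job is handed in; nothing more can be done
None
```

The 67 mm lid is on the reagent jar, screwed clockwise until the torque read about 0.44 N·m, then released with the gripper clear and the job handed in after about 20 s; no verdict came back.

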